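Start the test stand at its key switch

ROBOT

A 6-joint arm with a two-finger parallel gripper is mounted at the origin on a cart in front of the work surface, level with it; the furniture and walls round the work are solid. World frame = base frame: x ahead of the robot, y to its left, z up, the work surface at z = 0. Lengths are in m, angles in degrees, forces in N, time in s.
With the tool pointing down it reaches from about 0.4 to 0.825 m from the base axis. Payload 7 kg.
Tool frame: the origin (TCP) lies on the centre line of the jaws, within the pads' length; the fingertips stand 11 mm ahead of it and the grasp point (between the pads) lies 8 mm behind it; z points along the fingers, y is the line along which they close (so a half turn about z gives the same grasp; the last joint's range is limited). The gripper opens to 88 mm and grips with 3 to 60 N. Pads are 19 mm wide; open, the fingers measure 130 mm over their backs; the gripper's body (78 mm by 193 mm) begins 47 mm behind the grasp point.
Start: joints at [83.256, 20.546, 0.682, 0, -70.136, -16.507], TCP at [0.266, 0.62, 0.199] pointing down, gripper open.
Joint ranges: [-176.03, 176.03], [-82.01, 121.73], [-58.28, 71.71], [-173.87, 95.51], [-174.79, -0.11], [-173.66, 173.66]. Speed limits (degrees/s): [136.94, 136.94, 172.46, 180, 180, 180].

INTERFACE

Orientations are given as [roll, pitch, yaw] about the fixed x, y, z axes, in that order (R = Rz(yaw) Ry(pitch) Rx(roll)).
In Python, from plant import r, capture, camera_model, job gives the robot as it stands.
- The arm moves only by the tool drive_tool, never from a script. Its argument "increments" is a list that holds one entry, the list of rows, each a list of 5 numbers: the gripper's target within -1 to 1 (fully open at 1, half-way at 0, shut at -1), then the shift along the tool's x, y, z scaled (see below), then the turn about the tool's z scaled (see below). In form: [[[gripper, tx, ty, tz, roll], ...]]. A call has 1 to 5 rows; each row is the pose to reach, as a shift and turn from the pose commanded when the call began, along the tool's axes at that moment, turning the shorter way round; what a row does not reach only later rows make up. The controller multiplies each number of a shift by 120 mm and each number of a turn by 360 degrees. A row lasts 1/8 s, in which the tool goes at most 62.5 mm and 10.7 degrees, less where a joint would pass 70% of its speed; a pose out of reach is approached as far as the arm can. A call with a number of a shift or a turn outside -1 to 1 is refused whole. A call with a gripper value outside its range is refused whole. The fingers move at their own pace and stop on an object; "squeeze" is the grip in N (left out, the last holds). Time passes only in rows, so rows that repeat a pose let the fingers close. It gives the time, the measured TCP pose, the force, the opening and the grip force at its end, in the units of the state.
- r.get_state(): the state, without advancing time (a new reading comes with each control period).
- capture(name): name is "scene" or "top" or "wrist"; returns the picture (400x640x3 uint8, red, green, blue); there is no depth.
- camera_model(name): a dict with "camera_matrix" (3x3 intrinsics, pixels), "rvec" (rotation vector, rad) and "tvec" (3), from world to camera coordinates, as OpenCV has them. Camera axes: x right, y down, z forward; pixel columns grow to the right and rows downward; lengths in m; the calibration is good to about 2 mm. A picture is of the moment at which its call begins: read the wrist's pose just before it. camera_model takes no time and is no camera call; for the wrist camera it gives the pose at the moment of the call.
- job.close_job(): hands the job in; it is judged then, once.
The state is a dict: "time_s": time; "joints": joint angles; "qd": joint speeds; "joint_torque": joint torques, N m; "tcp_pos": TCP position; "eef_rot": TCP orientation; "contact_force": force on the tool from outside, world axes, zero at the start; "moment": the same for the moment, N m; "gripper_width": finger opening in m; "gripper_force": force on a finger pad.
Only numpy, scipy, OpenCV 4.12 (cv2) and the standard library are available. Lean on these libraries where they do the work, as an engineer would, in place of code of your own. Each camera call takes 0.05 s, during which the arm holds its last target. There are 200 camera calls.

TASK

Start the pump test stand at the grey starter box with the red key: turn the red key clockwise from off, past run, all the way to start, hold it there for about a second, then let it spring back to run and leave it there. Leave the blue key of the other box alone, in off.

Things in the scene. Friction and masses are not known exactly. Their poses are not given: they have to be found in the camera images.
- red_key (a point): Red key of the starter box to use: centre of its upright plastic bow, 36 mm wide (point x), 9 mm thick (y), 34 mm tall (z, up), on the vertical turning axis, 97 mm above the bench; turns with the key. White pointer stripe on the bow's -x half; in off, -x looks square out of the box's front. Under the bow only a thin blade, then a steel collar 31 mm across, its top 29 mm below this point.
- red_lock (a joint): Turn of the red key from off (0) to run (0.75 rad, stop), growing clockwise seen from above. Light friction 0.03 N m, no spring: stays where left; starts at 0 to 0.1; turns before red_start. Its grey box, fixed to the bench, is 120 mm (front to back) by 96 mm, lid 62 mm high with white (off), green (run) and orange (start) marks; two lamps 6 mm high on the lid 44 mm behind the axis.
- red_start (a joint): Further clockwise turn of the same red key from run (0) to start (0.55 rad, stop), so start lies 1.30 rad clockwise of off in all. A spring drives it back to 0: 0.09 N m to leave run, 0.145 N m at start.
- blue_lock (a joint): Turn of the blue key from off (0) towards run (0.75 rad), clockwise. It is on a second box of the same make, at least 0.27 m from the first, on the other half of the bench; which key is on which side varies. To be left at 0.

How it is judged (in metres and radians):
On the way:
1. the red key is turned to start and held there (value of joint red_lock above 0.57 rad and value of joint red_start above 0.37 rad), for 0.5 s.
At the end, for the whole second after the job is handed in: After having been held at start (within 10 degrees) for at least half a second, the red key rests in run within 10 degrees, back from start and not turned back towards off; the blue key is still in off within 10 degrees (value of joint red_lock above 0.57 rad and value of joint each of red_start, blue_lock below 0.17 rad and velocity of joint red_start between -0.1 and 0.1 rad/s); the robot touches nothing.
It fails at once if the blue key is turned away from off by more than 10 degrees (value of joint blue_lock above 0.17 rad).
It also fails if it takes over 35 s, if anything falls off the work surface, if the arm or the gripper's body presses on something with over 40 N, if the wrist force passes 120 N, or if a joint passes its speed limit or range.

## Working session

There is one attempt and no reset: what is moved stays moved. The work goes in short steps, Python scripts to look and compute and a tool call to move; the robot and the scene stay as the last step left them, time stands still between calls to the robot, and variables do not carry over. Pictures are saved under pics/ and viewed, at most 10 in all, crops included, and the job is handed in when it is done.

Besides the shell and the picture viewer there is one more tool, called after "Request:" as name(argument=value, ...) on one line, values as JSON. drive_tool: Moves the arm, as the interface text tells. Its arguments: {"type":"object","properties":{"increments":{"type":"array"},"squeeze":{"type":"number"}},"required":["increments"]}

```bash
mkdir -p pics; cat > h.py <<'E'
import numpy as np, cv2
from plant import r, capture, camera_model, job
def ray(cm,uv):
    K=np.array(cm["camera_matrix"]);R=cv2.Rodrigues(np.array(cm["rvec"],float))[0];t=np.array(cm["tvec"],float).ravel()
    d=R.T@np.linalg.solve(K,[uv[0],uv[1],1.]);return -R.T@t,d
def onz(cm,uv,z):
    c,d=ray(cm,uv);return c+d*(z-c[2])/d[2]
def save(n,im): cv2.imwrite("pics/%s.png"%n,im[...,::-1])
E
python3 - <<'E'
from h import *
s=r.get_state();print({k:np.round(s[k],3).tolist() for k in("time_s","tcp_pos","eef_rot","gripper_width","contact_force")})
a=[]
for n in("top","scene"):
    cm=camera_model(n);im=capture(n);a.append(im);save(n,im)
    print(n,ray(cm,(320,200))[0].round(3))
    h=cv2.cvtColor(im,cv2.COLOR_RGB2HSV)
    for c,m in(("red",((h[...,0]<8)|(h[...,0]>172))&(h[...,1]>140)&(h[...,2]>60)),("blue",(h[...,0]>100)&(h[...,0]<125)&(h[...,1]>140)&(h[...,2]>60))):
        k,l,st,ce=cv2.connectedComponentsWithStats(m.astype(np.uint8))
        for i in range(1,k):
            if st[i,4]>15: print(c,st[i],ce[i].round(1),onz(cm,ce[i],.097).round(3))
save("both",np.vstack([cv2.resize(x,(480,300)) for x in a]))
E
```

```text
{'time_s': 0.0, 'tcp_pos': [0.266, 0.62, 0.198], 'eef_rot': [179.905, -0.008, -23.257], 'gripper_width': 0.088, 'contact_force': [-0.069, -0.025, 0.618]}
top [0.272 0.011 1.322]
red [256 114  27  42 747] [268.1 134.5] [0.717 0.101 0.097]
red [194 221  21  21 267] [203.8 230.9] [0.472 0.254 0.097]
red [  0 259   6  19  76] [  1.9 265.9] [0.392 0.728 0.097]
blue [374 204  21  21 252] [384.3 213.8] [ 0.511 -0.186  0.097]
blue [521 271  10  13  68] [525.7 277.4] [ 0.352 -0.521  0.097]
blue [541 280  18   8  62] [549.5 282.9] [ 0.338 -0.578  0.097]
scene [ 0.094 -0.575  0.728]
red [145  37  15   9  86] [151.3  41.1] [0.552 0.944 0.097]
red [144  47  15   3  18] [150.5  48.1] [0.529 0.892 0.097]
red [104  92  34  12 236] [121.   97.9] [0.338 0.631 0.097]
red [ 339  106   26   66 1039] [353.9 139.9] [0.714 0.088 0.097]
red [225 136  21  24 273] [234.2 147.5] [0.469 0.238 0.097]
blue [359 236  28  34 380] [372.7 255.2] [ 0.502 -0.207  0.097]
```

View pics/both.png

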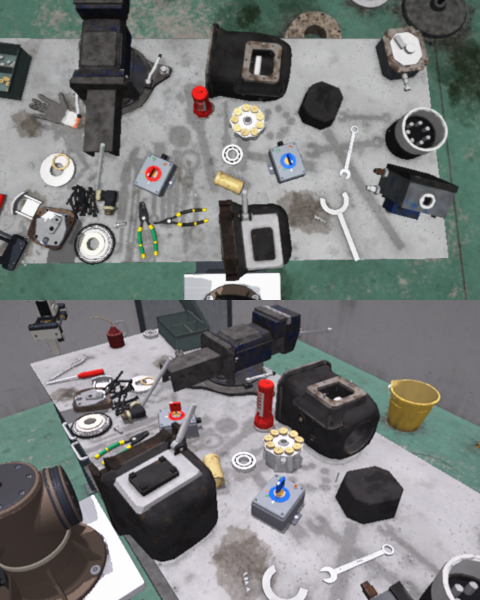

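The top view shows the red-key box at about (204,231) and the blue one at about (384,214). I'll crop in on the red one.

```bash
python3 - <<'E'
from h import *
im=cv2.imread("pics/top.png")[185:275,150:260];a=cv2.resize(im,None,fx=5,fy=5,interpolation=cv2.INTER_CUBIC)
im=cv2.imread("pics/scene.png")[110:200,190:300];b=cv2.resize(im,None,fx=4,fy=4,interpolation=cv2.INTER_CUBIC)
a=cv2.resize(a,(b.shape[1]*9//10,b.shape[0]));cv2.imwrite("pics/crop.png",np.hstack([a,b])[:, :800])
cm=camera_model("top")
h=cv2.cvtColor(cv2.imread("pics/top.png"),cv2.COLOR_BGR2HSV)
print(onz(cm,(204,231),.062),onz(cm,(204,231),.097))
E
```

```text
[0.47714505 0.26082716 0.062     ] [0.47144404 0.25389864 0.097     ]
```

View pics/crop.png

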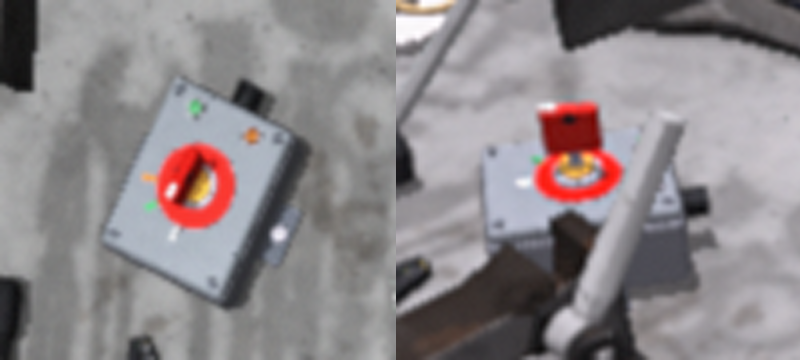

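The crop shows the red bow pointing at the white mark, with the lamps at the back right. The box front faces about yaw 155°, which fits the tool's current yaw. I'll rise and travel over the key.

Request:
drive_tool(increments=[[[1,0.1,0.08,-0.2,0],[1,0.35,0.26,-0.4,0],[1,0.6,0.45,-0.5,0],[1,0.85,0.64,-0.5,0],[1,0.93,0.7,-0.5,0]]])

```text
time_s: 0.72
tcp_pos: [0.3365, 0.4972, 0.259]
eef_rot: [-180.0, 0.0, -23.3]
contact_force: [-0.8, -0.2, 0.9]
gripper_width: 0.0878
gripper_force: 0.0
```

Request:
drive_tool(increments=[[[1,0.2,0.15,0,0],[1,0.45,0.34,0,0],[1,0.7,0.52,0,0],[1,0.9,0.68,0,0],[1,0.93,0.7,0,0]]])

```text
time_s: 1.35
tcp_pos: [0.4057, 0.3766, 0.2586]
eef_rot: [180.0, 0.0, -23.3]
contact_force: [-0.4, 0.9, -0.2]
gripper_width: 0.0875
gripper_force: 0.0
```

Request:
drive_tool(increments=[[[1,0.2,0.15,0,0],[1,0.45,0.34,0,0],[1,0.7,0.52,0,0],[1,0.9,0.68,0,0],[1,0.93,0.7,0,0]]])

```text
time_s: 1.98
tcp_pos: [0.475, 0.2559, 0.2585]
eef_rot: [180.0, 0.0, -23.3]
contact_force: [1.0, 0.7, -0.1]
gripper_width: 0.0875
gripper_force: 0.0
```

```bash
python3 - <<'E'
from h import *
s=r.get_state();print({k:np.round(s[k],3).tolist() for k in("time_s","tcp_pos","eef_rot","joints","contact_force")})
cm=camera_model("wrist");im=capture("wrist");save("w1",im)
print(ray(cm,(320,200)))
K=np.array(cm["camera_matrix"])
for p in((.474,.257,.097),(.476,.26,.062)):print(cv2.projectPoints(np.array([p]),np.array(cm["rvec"],float),np.array(cm["tvec"],float),K,None)[0])
E
```

```text
{'time_s': 1.975, 'tcp_pos': [0.475, 0.256, 0.258], 'eef_rot': [179.972, 0.012, -23.334], 'joints': [49.13, 5.766, -10.911, -0.003, -73.352, 17.537], 'contact_force': [1.024, 0.669, -0.111]}
(array([0.54895556, 0.22387922, 0.44471223]), array([-0.27232209,  0.09966986, -0.95719152]))
[[[313.6524347  178.42631846]]]
[[[310.5662487  170.72173119]]]
```

View pics/w1.png

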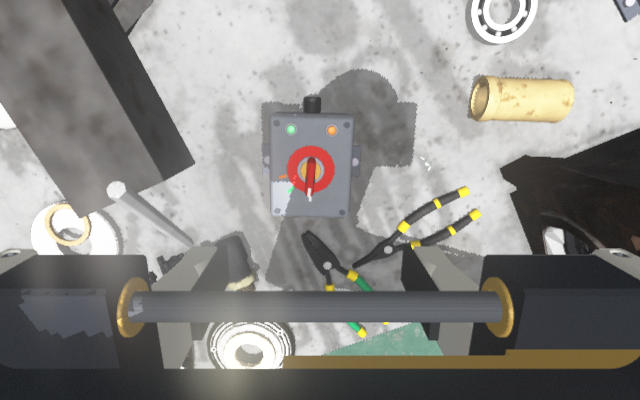

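The wrist view shows the box square under the tool: ring around (311,169), bow from (312,160) to (309,200), lamps at (291,129) and (332,130). Next I'll measure the axis and yaw.

```bash
python3 - <<'E'
from h import *
cm=camera_model("wrist");im=cv2.imread("pics/w1.png")[...,::-1].copy()
h=cv2.cvtColor(im,cv2.COLOR_RGB2HSV)
m=(((h[...,0]<8)|(h[...,0]>172))&(h[...,1]>120)).astype(np.uint8);m[:130]=0;m[215:]=0;m[:,:270]=0;m[:,350:]=0
c=max(cv2.findContours(m,0,1)[0],key=cv2.contourArea);print(cv2.boundingRect(c))
P=np.array([onz(cm,q,.062)[:2] for q in cv2.convexHull(c)[:,0] if q[1]<185]).astype(np.float32)
A=np.c_[2*P,np.ones(len(P))];x=np.linalg.lstsq(A,(P**2).sum(1),rcond=None)[0];print("ring",x[:2],np.sqrt(x[2]+x[:2]@x[:2]))
g=[]
for lo,hi,x0,x1 in((50,85,280,300),(8,22,322,342)):
    b=(h[...,0]>=lo)&(h[...,0]<=hi)&(h[...,1]>80);b[:120]=0;b[140:]=0;b[:,:x0]=0;b[:,x1:]=0
    ys,xs=np.nonzero(b);g.append(onz(cm,(xs.mean(),ys.mean()),.068)[:2]);print(len(xs),xs.mean(),ys.mean())
d=g[1]-g[0];print(g,np.linalg.norm(d),"lampmid",(g[0]+g[1])/2,"back yaw",np.degrees(np.arctan2(d[1],d[0]))+90)
cv2.imwrite("pics/c2.png",cv2.resize(im[100:225,255:370,::-1],None,fx=4.8,fy=4.8,interpolation=cv2.INTER_CUBIC))
E
```

```text
(287, 146, 48, 50)
ring [0.47763466 0.25982449] 0.02649316185193246
33 290.54545454545456 129.57575757575756
61 331.57377049180326 130.0
[array([0.52664739, 0.26163416]), array([0.50887069, 0.22145818])] 0.04393313324966872 lampmid [0.51775904 0.24154617] back yaw -23.867994815900218
```

View pics/c2.png

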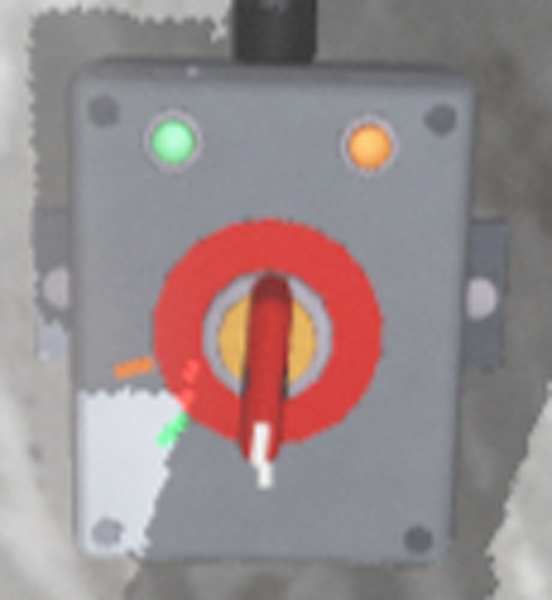

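The ring and the lamps put the axis at (0.4776, 0.2596), agreeing within 1 mm. The box yaw is -23.9° and the key sits about 1–2° clockwise of that. I'll descend.

Request:
drive_tool(increments=[[[1,0.008,-0.037,0.15,0.005],[1,0.008,-0.037,0.4,0.005],[1,0.008,-0.037,0.65,0.005],[1,0.008,-0.037,0.85,0.005],[1,0.008,-0.037,0.9,0.005]]])

```text
time_s: 2.65
tcp_pos: [0.4761, 0.2606, 0.1491]
eef_rot: [179.8, 0.1, -25.0]
contact_force: [0.5, -0.3, 0.5]
gripper_width: 0.0878
gripper_force: 0.0
```

Request:
drive_tool(increments=[[[0.6,0,0,0.1,0],[0.4,0,0,0.25,0],[0,0,0,0.38,0],[0,0,0,0.48,0],[0,0,0,0.48,0]]])

```text
time_s: 3.28
tcp_pos: [0.4769, 0.2598, 0.0923]
eef_rot: [179.9, 0.0, -25.1]
contact_force: [0.5, -0.1, 0.5]
gripper_width: 0.0455
gripper_force: 0.0
```

```bash
python3 - <<'E'
from h import *
s=r.get_state();print({k:np.round(s[k],4).tolist() for k in("time_s","tcp_pos","eef_rot","contact_force","gripper_width")})
save("w2",capture("wrist"))
E
```

```text
{'time_s': 3.275, 'tcp_pos': [0.4769, 0.2598, 0.0923], 'eef_rot': [179.9145, 0.028, -25.0533], 'contact_force': [0.5202, -0.0933, 0.5298], 'gripper_width': 0.0455}
```

View pics/w2.png

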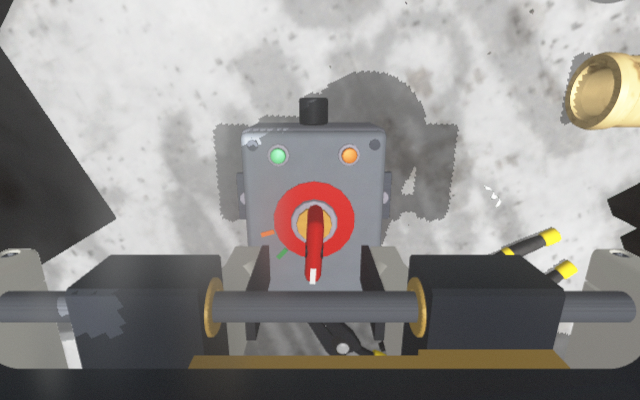

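The key is midway between the fingers at (314,245), so I'll close.

Request:
drive_tool(increments=[[[-0.5,0,0,0,0],[-1,0,0,0,0],[-1,0,0,0,0],[-1,0,0,0,0],[-1,0,0,0,0]]], squeeze=30)

```text
time_s: 3.95
tcp_pos: [0.4772, 0.2602, 0.0932]
eef_rot: [-180.0, -0.0, -25.1]
contact_force: [0.6, -0.4, -0.3]
gripper_width: 0.0019
gripper_force: 0.0
```

Request:
drive_tool(increments=[[[-1,0,0,0,0],[-1,0,0,0,0]]])

```text
time_s: 4.2
tcp_pos: [0.4772, 0.2601, 0.0931]
eef_rot: [180.0, 0.0, -25.1]
contact_force: [0.1, 0.1, 0.1]
gripper_width: 0.0003
gripper_force: 0.0
```

The fingers shut on nothing, so I need another look.

```bash
python3 - <<'E'
from h import *
im=capture("wrist");save("w3",im);t=capture("top");s=capture("scene");save("t3",t);save("s3",s)
a=cv2.resize(im[120:380,180:450],(400,385));b=cv2.resize(s[90:210,170:300],(400,385));save("c3",np.hstack([a,b]))
cm=camera_model("wrist");K=np.array(cm["camera_matrix"])
for p in((.4776,.2596,.114),(.4776,.2596,.097),(.477,.26,.0823)):print(cv2.projectPoints(np.array([p]),np.array(cm["rvec"],float),np.array(cm["tvec"],float),K,None)[0].ravel())
E
```

```text
[314.73563844 254.56231515]
[314.71793745 241.50010524]
[314.52776663 232.89750369]
```

View pics/c3.png

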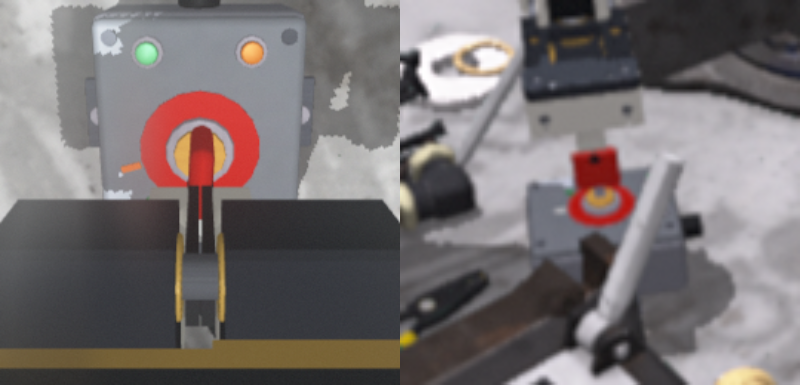

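The scene view shows the fingertips apparently ending at the bow's top edge. I'll check that by projecting the expected points into the scene and top views.

```bash
python3 - <<'E'
from h import *
A=np.array([.4776,.2596]);st=r.get_state();T=np.array(st["tcp_pos"]);print(T)
big=[]
for n,f,(x0,y0,w) in(("scene","s3",(195,95,90)),("top","t3",(160,190,90)),("wrist","w3",(250,170,130))):
    cm=camera_model(n);im=cv2.imread("pics/%s.png"%f)
    P={"ring":[*A,.062],"bowlow":[*A,.080],"bowtop":[*A,.114],"tip":T+[0,0,-.011],"grasp":T+[0,0,.008]}
    uv=cv2.projectPoints(np.array(list(P.values())),np.array(cm["rvec"],float),np.array(cm["tvec"],float),np.array(cm["camera_matrix"]),None)[0][:,0]
    print(n,dict(zip(P,uv.round(1).tolist())))
    s=390/w;c=cv2.resize(im[y0:y0+w,x0:x0+w],(390,390),interpolation=cv2.INTER_CUBIC)
    for k,col,q in zip(P,[(255,255,0),(0,255,0),(0,255,0),(255,0,255),(255,0,255)],uv): cv2.drawMarker(c,tuple(int(v) for v in (q-[x0,y0])*s),col,1 if k in("tip","bowtop") else 0,10,2)
    if n!="top": big.append(c)
cv2.imwrite("pics/c4.png",np.hstack(big))
E
```

```text
[0.47722044 0.26015118 0.09313644]
scene {'ring': [234.6, 153.6], 'bowlow': [233.7, 147.7], 'bowtop': [231.9, 136.0], 'tip': [233.3, 146.9], 'grasp': [232.3, 140.4]}
top {'ring': [204.5, 230.8], 'bowlow': [203.1, 229.6], 'bowtop': [200.3, 227.3], 'tip': [202.7, 229.7], 'grasp': [201.1, 228.4]}
wrist {'ring': [314.7, 220.4], 'bowlow': [314.7, 230.4], 'bowtop': [314.7, 254.6], 'tip': [314.2, 232.6], 'grasp': [314.1, 245.4]}
```

View pics/c4.png

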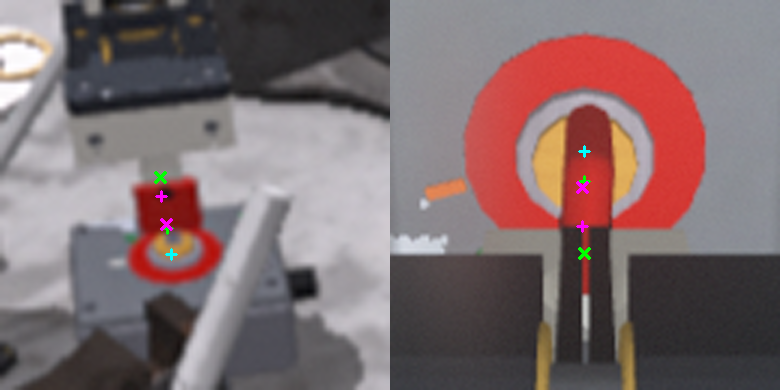

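The markers agree with the bow and ring: bow top at (161,178) and ring at (171,254). But the fingers visibly end above the bow, and part of the bow shows through the gap below them. I'll open, lower 12 mm and look from the scene camera.

Request:
drive_tool(increments=[[[0,0,0,0,0],[0,0,0,0,0],[0,0,0,0,0],[0,0,0,0.05,0],[0,0,0,0.1,0]]])

```text
time_s: 4.97
tcp_pos: [0.4771, 0.2601, 0.0806]
eef_rot: [180.0, 0.0, -25.1]
contact_force: [-0.3, -0.1, -0.6]
gripper_width: 0.0418
gripper_force: 0.0
```

```bash
python3 - <<'E'
from h import *
w=capture("wrist");s=capture("scene");save("w5",w);save("s5",s)
st=r.get_state();print(np.round(st["tcp_pos"],4),np.round(st["contact_force"],1),st["gripper_width"])
a=cv2.resize(s[85:185,190:290],(390,390),interpolation=cv2.INTER_CUBIC);b=cv2.resize(w[170:340,230:400],(390,390));save("c5",np.hstack([a,b]))
E
```

```text
[0.4767 0.2597 0.0801] [-0.4 -0.3  0. ] 0.04347777370775795
```

View pics/c5.png

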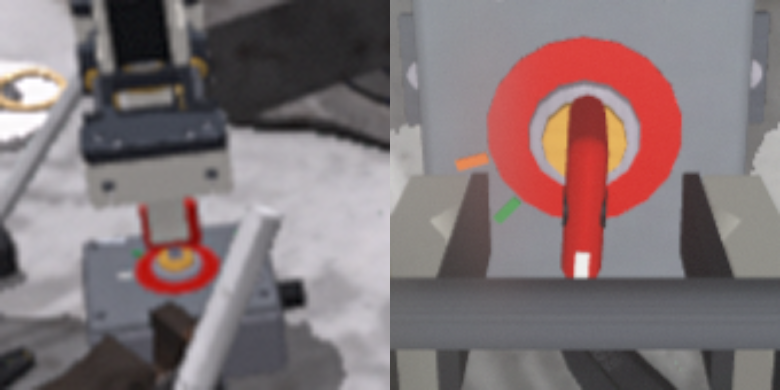

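Now the near finger overlaps the bow, with its tip at about scene pixel (235,147). I'll compute the true tip height.

```bash
python3 - <<'E'
from h import *
cm=camera_model("scene");K=np.array(cm["camera_matrix"])
y=np.radians(-25.05);ty=np.array([np.sin(y),-np.cos(y)])
for off in(.022,.030):
  for z in(.069,.08,.09,.1,.11):
    p=np.r_[np.array([.4767,.2597])+ty*off,z];print(off,z,cv2.projectPoints(p[None],np.array(cm["rvec"],float),np.array(cm["tvec"],float),K,None)[0].ravel().round(1))
E
```

```text
0.022 0.069 [234.6 156.7]
0.022 0.08 [234.1 153.1]
0.022 0.09 [233.6 149.7]
0.022 0.1 [233.  146.2]
0.022 0.11 [232.5 142.8]
0.03 0.069 [234.9 158.7]
0.03 0.08 [234.3 155. ]
0.03 0.09 [233.8 151.6]
0.03 0.1 [233.3 148.2]
0.03 0.11 [232.8 144.7]
```

The real fingertips are about 20 mm above the reported TCP. I'll lower 15 mm more, then close.

Request:
drive_tool(increments=[[[0,0,0,0.04,0],[0,0,0,0.08,0],[0,0,0,0.12,0],[0,0,0,0.125,0]]])

```text
time_s: 5.58
tcp_pos: [0.477, 0.26, 0.0657]
eef_rot: [180.0, 0.0, -25.1]
contact_force: [0.1, 0.6, -0.0]
gripper_width: 0.0437
gripper_force: 0.0
```

Request:
drive_tool(increments=[[[-1,0,0,0,0],[-1,0,0,0,0],[-1,0,0,0,0],[-1,0,0,0,0],[-1,0,0,0,0]]], squeeze=30)

```text
time_s: 6.2
tcp_pos: [0.4773, 0.2603, 0.0663]
eef_rot: [-180.0, -0.0, -25.1]
contact_force: [-0.5, -0.2, 0.9]
gripper_width: 0.0088
gripper_force: 29.9
```

Gripped at 8.8 mm with 30 N. Now I'll turn clockwise.

Request:
drive_tool(increments=[[[-1,0,0,0,0.015],[-1,0,0,0,0.035],[-1,0,0,0,0.055],[-1,0,0,0,0.075],[-1,0,0,0,0.095]]])

```text
time_s: 6.82
tcp_pos: [0.4778, 0.2609, 0.0663]
eef_rot: [-179.9, 0.0, -59.5]
contact_force: [2.4, 2.1, -1.9]
gripper_width: 0.0087
gripper_force: 29.9
```

Request:
drive_tool(increments=[[[-1,0,0,0,0.02],[-1,0,0,0,0.04],[-1,0,0,0,0.06],[-1,0,0,0,0.08],[-1,0,0,0,0.1]]])

```text
time_s: 7.45
tcp_pos: [0.4785, 0.2611, 0.0663]
eef_rot: [-179.9, 0.1, -95.4]
contact_force: [5.2, 1.5, -4.5]
gripper_width: 0.0085
gripper_force: 30.0
```

```bash
python3 - <<'E'
from h import *
st=r.get_state();print(st["time_s"],np.round(st["tcp_pos"],4),np.round(st["eef_rot"],1),np.round(st["moment"],2))
E
```

```text
7.45 [0.4785 0.2611 0.0663] [-1.799e+02  1.000e-01 -9.540e+01] [ 0.62 -2.1   0.16]
```

The moment about z is 0.16 N m, as expected close to start. I'll nudge it slightly further and hold.

Request:
drive_tool(increments=[[[-1,0,0,0,0.005],[-1,0,0,0,0.006],[-1,0,0,0,0.006],[-1,0,0,0,0.006],[-1,0,0,0,0.006]]])

```text
time_s: 8.07
tcp_pos: [0.4785, 0.2611, 0.0663]
eef_rot: [-179.9, 0.1, -97.4]
contact_force: [6.3, 1.0, -5.0]
gripper_width: 0.0087
gripper_force: 30.0
```

```bash
python3 - <<'E'
from h import *
st=r.get_state();print(st["time_s"],np.round(st["eef_rot"],1),np.round(st["moment"],2))
w=capture("wrist");save("w6",w)
E
```

```text
8.075 [-1.799e+02  1.000e-01 -9.740e+01] [ 0.58 -1.94  0.15]
```

View pics/w6.png

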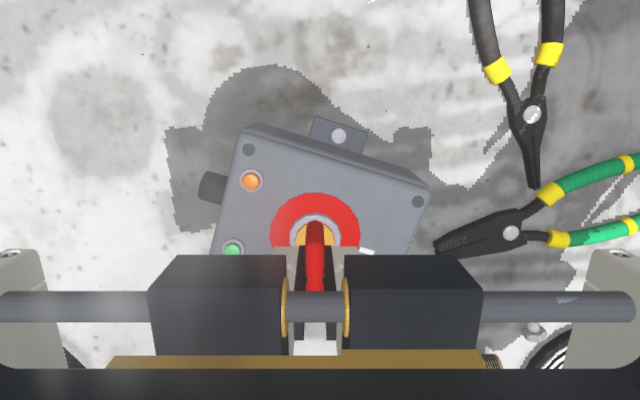

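The key is aligned in the jaws and the box appears turned about 73° relative to the tool. I'll hold longer, then turn back to just short of run, release and retreat.

Request:
drive_tool(increments=[[[-1,0,0,0,0.002],[-1,0,0,0,0.002],[-1,0,0,0,0.002],[-1,0,0,0,0.002],[-1,0,0,0,0.002]]])

```text
time_s: 8.75
tcp_pos: [0.4786, 0.2611, 0.0663]
eef_rot: [-179.9, 0.1, -98.1]
contact_force: [5.7, 1.5, -4.7]
gripper_width: 0.0087
gripper_force: 30.0
```

Request:
drive_tool(increments=[[[-1,0,0,0,-0.015],[-1,0,0,0,-0.035],[-1,0,0,0,-0.055],[-1,0,0,0,-0.075],[-1,0,0,0,-0.078]]])

```text
time_s: 9.38
tcp_pos: [0.478, 0.2609, 0.0663]
eef_rot: [-179.9, 0.0, -70.0]
contact_force: [3.2, 3.0, -3.7]
gripper_width: 0.0087
gripper_force: 29.9
```

Request:
drive_tool(increments=[[[-0.5,0,0,0,0],[0,0,0,0,0],[0,0,0,0,0],[0,0,0,0,0],[0,0,0,0,0]]])

```text
time_s: 10.0
tcp_pos: [0.4772, 0.2601, 0.0662]
eef_rot: [180.0, -0.0, -70.1]
contact_force: [0.2, 0.2, 0.7]
gripper_width: 0.0436
gripper_force: 0.0
```

Request:
drive_tool(increments=[[[0,0,0,-0.1,0],[0,0,0,-0.3,0],[0,0,0,-0.55,0],[0,0,0,-0.8,0],[0,0,0,-0.9,0]]])

```text
time_s: 10.62
tcp_pos: [0.478, 0.2608, 0.1768]
eef_rot: [-179.8, 0.1, -70.0]
contact_force: [-0.5, 0.3, -0.9]
gripper_width: 0.0436
gripper_force: 0.0
```

```bash
python3 - <<'E'
from h import *
st=r.get_state();print(st["time_s"],np.round(st["tcp_pos"],3),np.round(st["eef_rot"],1),np.round(st["contact_force"],1))
w=capture("wrist");save("w7",w[100:300,200:440])
E
```

```text
10.625 [0.478 0.261 0.177] [-1.798e+02  1.000e-01 -7.000e+01] [-0.5  0.3 -0.9]
```

View pics/w7.png

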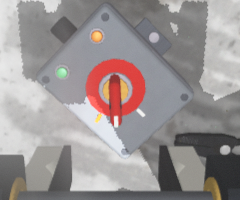

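The key now rests close to tool yaw -70°, pointing slightly back towards run, with the green mark hidden under it. The tool is clear, so I'll hand in.

```bash
python3 -c "
from plant import job
print(job.close_job())"
```

```text
the job is handed in; nothing more can be done
None
```

I turned the red key to start, held it there about 1.3 s, let it back to run and released it with the arm clear; the blue key was never touched. The job is handed in; no verdict was returned.

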